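# Clear the barcode reader and present a sample tube to it

## Robot

A 7-joint arm with a two-finger parallel gripper is mounted at the origin on the work surface. World frame = base frame: x ahead of the robot, y to its left, z up, the work surface at z = 0. Lengths are in m, angles in rad, forces in N, time in s.
With the tool pointing down it reaches from about 0.4 to 0.85 m from the base axis. Payload 10.4 kg.
Tool frame: the origin (TCP) lies at the very end of the fingers, on their centre line; the grasp point (between the pads) lies 19 mm behind it; z points along the fingers, y is the direction in which the jaws open and shut (so a half turn about z gives the same grasp; the last joint's range is limited). The gripper opens to 87 mm and grips with 3 to 60 N. Pads are 19 mm wide; open, the fingers measure 117 mm over their backs; the gripper's body (75 mm by 190 mm) begins 51 mm behind the grasp point.
Start: joints at [1.322, 0.332, -0.065, 1.46, 0.022, 1.35, -0.088], TCP at [0.14, -0.609, 0.223] pointing down, gripper open.
Joint ranges: [-2.6, 2.6], [-0.5, 2.12], [-1.47, 1.34], [0.16, 2.42], [-1.27, 4.41], [0.06, 2.06], [-2.6, 2.6]. Speed limits (rad/s): [2.22, 2.22, 2.79, 2.79, 3.14, 3.14, 3.14].

## Interface

Orientations are given as a unit quaternion [x, y, z, w].
In Python, from bench import read_state, camera, close_job, recognise, masks_of gives the robot as it stands.
- The arm moves only by the tool play_rows, never from a script. Its argument "moves" is a list of rows, each a list of 3 entries, a list of its own where there are three numbers: the shift along the tool's x, y, z in cm, then the turn, a rotation vector about the tool's x, y, z in rad, then the finger opening in cm, from 0 to 8.7. In form: [[[dx, dy, dz], [ax, ay, az], jaw], ...]. A call has 1 to 8 rows; each row is the pose to reach, as a shift and turn from the pose commanded when the call began, along the tool's axes at that moment; what a row does not reach only later rows make up. A row lasts 1/8 s, in which the tool goes at most 62.5 mm and 10.7 degrees, less where a joint would pass 70% of its speed; a pose out of reach is approached as far as the arm can. A call with a gripper value outside its range is refused whole. The fingers move at their own pace and stop on an object; "grip_force" is the grip in N (left out, the last holds). Time passes only in rows, so rows that repeat a pose let the fingers close. It gives the time, the measured TCP pose, the force and the opening at its end, in the units of the state.
- read_state(): the state, without advancing time (a new reading comes with each control period).
- camera(name): name is "side" or "top"; returns a dict with "frame" (384x512x3 uint8, red, green, blue), "intrinsics" (3x3 intrinsics, pixels), "camera_from_world" (4x4, takes a point from world to camera coordinates). Camera axes: x right, y down, z forward; pixel columns grow to the right and rows downward; lengths in m; the calibration is good to about 2 mm. A picture is of the moment at which its call begins. There is no depth.
- close_job(): hands the job in, once; it reports no verdict.
Trained networks look in a picture, given as the dict that the camera call returned (one of the last four; its "shot" number tells which), for a name from the list of things; names that differ only in an ending like _2 or _b are one class to them, and where a whole thing is asked for, a point or a joint stands for the part that bears it (a point fixed in the world has none). Each returns a list of dicts, best first, with "conf" (0 to 1); they miss things now and then, are a little off and sometimes report something else, mostly with a low value. They report only what shows in the picture. A call takes as long as a camera call. They do not tell look-alikes from the thing itself.
- recognise(picture, query): "at" ([column, row] in pixels, amid what is visible of it).
- masks_of(picture, query): "region" (384x512 bool, what is visible of it) and "at" ([column, row] in pixels, amid what is visible of it).
The state is a dict: "time": time; "joint_positions": joint angles; "joint_vel": joint speeds; "joint_torque": joint torques, N m; "ee_pos": TCP position; "eef_rot": TCP orientation; "ft_force": force on the tool from outside, world axes, zero at the start; "torque": the same for the moment, N m; "width": finger opening in m.
Only numpy, scipy, OpenCV 4.12 (cv2) and the standard library are available. Lean on these libraries where they do the work, as an engineer would, in place of code of your own. Each camera call takes 0.05 s, during which the arm holds its last target.

## Task

The glass of the barcode reader is covered: first put the two crumpled paper balls that lie on it into the waste bin. Then take the long sample tube out of the cradle and hold it in the air over the middle of the glass, its centre line about 80 mm above the glass, level, lengthwise along the reader, with its cap towards the end of the reader that has the push button. Finish while still holding it there, motionless; do not shift the short tube, the jar or the flask.

Things in the scene. Friction and masses are not known exactly. Their poses are not given: they have to be found in the camera images.
- reader: Barcode reader, a fixed low white box, 130 (x) by 190 (y) by 50 mm high, standing on the bench. Origin: centre of its underside; z up; its y axis runs along its length, towards the end with the push button. The button is a round black disc, 28 mm across and 6 mm high, on top at y = +70 mm.
- reader_glass (a point): Centre of the dark reading glass, which is flush in the reader's top (50 mm above the bench, 18 mm from the reader's centre away from the button) and measures 88 (x) by 120 (y) mm. Axes as the reader's.
- wad1: Crumpled paper ball, white, about 30 mm across and 30 mm high, 12 g, lying on the glass in the half away from the button. It is rigid, does not crush. Origin: centre of its underside.
- wad1_center (a point): Middle of that paper ball, 15 mm above its underside.
- wad2: Crumpled paper ball like the other, lying on the glass in the half nearer the button. The two are at least 60 mm apart, centre to centre, along the reader's y axis. Origin: centre of its underside.
- wad2_center (a point): Middle of that paper ball, 15 mm above its underside.
- bin: Waste bin, grey plastic, fixed, open on top, 150 by 150 mm outside and 90 mm high, walls 4 mm. It stands on one side of the reader, the cradle on the other. Origin: centre of its underside.
- cradle: Tube cradle, grey plastic, fixed: a base plate 110 (x) by 150 (y) by 10 mm with two lanes at y = +35 and -35 mm. In each lane a tube lies along x on two V-shaped supports, 5 mm thick, at x = +28 and -28 mm, whose tips reach up to 44 mm above the bench and 14 mm to each side of the tube's axis; between them 51 mm of the tube's middle are free for the fingers. Origin: centre of its underside; z up.
- tube: The long sample tube: translucent whitish plastic tube 16 mm in diameter with a white label round its middle and a pale lilac cap 18 mm in diameter, 122 mm long in all, 25 g, lying level in one lane of the cradle, its axis 41 mm above the bench. Origin: on its axis, midway between the cradle's two supports; x axis along the tube towards the cap (cap end at x = +60 mm, round end at x = -62 mm).
- tube_cap (a point): Middle of the outer end face of the long tube's cap.
- short_tube: A shorter tube that has the same colours, label and cap but is 92 mm long in all, in the other lane of the cradle; it stays there. Origin: on its axis, midway between the supports; x axis towards its cap.
- jar: White jar with a cap, 54 mm in diameter, 65 mm high, loose on the bench beyond the reader; leave alone. Origin: centre of its underside.
- flask: Small amber bottle, 44 mm in diameter, 100 mm high, loose on the bench beyond the reader; leave alone. Origin: centre of its underside.
There are look-alikes about, which are no part of the job. What is shaped like the tube but green is not meant.

How it is judged:
On the way, in this order (a step that is already met when the one before it is completed fails the run):
1. both paper balls are in the waste bin (x of wad1_center in the frame of bin between -0.072 and 0.072 m and y of wad1_center in the frame of bin between -0.072 and 0.072 m and z of each of wad1_center, wad2_center in the frame of bin below 0.075 m and x of wad2_center in the frame of bin between -0.072 and 0.072 m and y of wad2_center in the frame of bin between -0.072 and 0.072 m), for 0.2 s.
2. the long tube is lifted out of the cradle, held by the fingers (height (world z) of tube above 0.08 m and contact force between the fingers and tube above 0.5 N and contact force between tube and cradle below 0.05 N), for 0.1 s.
At the end, for the whole second after the job is handed in: Both balls in the bin. Only the fingers hold the long tube, still, its middle within 25 mm of the glass centre in plan and 60 to 100 mm above it, level within 11 and along the reader within 12 degrees, cap to the button end. Short tube, jar and flask moved under 30 mm (all of step 1 and horizontal distance between tube and reader_glass below 0.025 m and z of tube in the frame of reader_glass between 0.06 and 0.1 m and angle between tube's own x axis and vertical between 1.3708 and 1.7708 rad and angle between the x axis of tube and the y axis of reader, either way round below 0.21 rad and y of tube_cap in the frame of reader_glass above 0.03 m and contact force between the fingers and tube above 0.5 N and linear speed of tube below 0.03 m/s and contact force between tube and reader below 0.05 N and contact force between tube and cradle below 0.05 N and contact force between tube and bin below 0.05 N and contact force between tube and short_tube below 0.05 N and contact force between tube and jar below 0.05 N and contact force between tube and flask below 0.05 N and distance of each of short_tube, jar, flask from where it was at the start of the episode below 0.03 m); the arm keeps its last pose, push and grip.
It fails at once if the short tube is shifted by more than 30 mm (distance of short_tube from where it was at the start of the episode above 0.03 m).
It fails at once if the jar is shifted by more than 30 mm (distance of jar from where it was at the start of the episode above 0.03 m).
It fails at once if the flask is shifted by more than 30 mm (distance of flask from where it was at the start of the episode above 0.03 m).
It also fails if it takes over 64 s, if anything falls off the work surface, if the arm or the gripper's body presses on something with over 40 N, if the wrist force passes 120 N, or if a joint passes its speed limit or range.

## Working session

There is one attempt and no reset: what is moved stays moved. The work goes in short steps, Python scripts to look and compute and a tool call to move; the robot and the scene stay as the last step left them, time stands still between calls to the robot, and variables do not carry over. Pictures are saved under pics/ and viewed, and the job is handed in when it is done.

Besides the shell and the picture viewer there is one more tool, called after ">>>" as name(argument=value, ...) on one line, values as JSON. play_rows: Moves the arm, as the interface text tells. Its arguments: {"type":"object","properties":{"moves":{"type":"array","items":{"type":"array"}},"grip_force":{"type":"number"}},"required":["moves"]}

```bash
ls; mkdir -p pics; python3 - <<'E'
from bench import *
import cv2,numpy as np,pickle
s=read_state();print(s['time'],s['ee_pos'],s['eef_rot'],s['width'])
for n in ['top','side']:
    c=camera(n);print(n,c['intrinsics'],c['camera_from_world'])
    cv2.imwrite(f'pics/{n}0.png',cv2.resize(c['frame'][:,:,::-1],(800,600),interpolation=cv2.INTER_CUBIC))
    pickle.dump(c,open(f'{n}0.pkl','wb'))
    for q in ['reader','reader_glass','wad1','bin','cradle','tube','short_tube','tube_cap','jar','flask']:
        try:print(n,q,[(np.round(d['at'],1).tolist(),round(d['conf'],2)) for d in recognise(c,q)])
        except Exception as e:print(q,e)
E
```

```text
pics
0.0 [ 0.13980494 -0.60876123  0.2217569 ] [ 9.93632665e-01  1.12665897e-01 -1.45045352e-04 -7.07633519e-04] 0.08698263102729484
top [[396.51941459   0.         252.51556539]
 [  0.         396.51941459 195.66291855]
 [  0.           0.           1.        ]] [[-0.0086046  -0.9997983  -0.01814695  0.01140257]
 [-0.99686555  0.01000381 -0.07847931  0.51797156]
 [ 0.07864502  0.01741479 -0.99675056  1.11535006]
 [ 0.          0.          0.          1.        ]]
top reader [([247.9, 179.0], 0.69)]
top reader_glass [([248.7, 180.3], 0.84), ([362.9, 210.8], 0.74)]
top wad1 [([241.5, 191.6], 0.53), ([265.7, 165.8], 0.4)]
top bin [([362.5, 209.4], 0.71)]
top cradle [([162.6, 199.5], 0.64), ([245.1, 186.8], 0.46), ([209.2, 131.2], 0.25)]
top tube [([170.4, 200.1], 0.65), ([140.6, 261.6], 0.59)]
top short_tube [([146.8, 196.9], 0.67)]
top tube_cap [([141.7, 261.8], 0.6), ([171.2, 204.0], 0.55)]
top jar [([284.9, 129.8], 0.81), ([209.5, 132.2], 0.71), ([169.2, 203.9], 0.31)]
top flask [([209.2, 133.9], 0.57)]
side [[469.10958399   0.         254.84182328]
 [  0.         469.10958399 189.34492767]
 [  0.           0.           1.        ]] [[-0.74430929 -0.66775188 -0.01054058  0.39409046]
 [-0.42181419  0.48229429 -0.76776624  0.27739731]
 [ 0.51776102 -0.56700938 -0.64064334  0.82876402]
 [ 0.          0.          0.          1.        ]]
side reader [([237.8, 208.2], 0.76)]
side reader_glass [([236.1, 205.4], 0.76)]
side wad1 [([241.6, 197.3], 0.74), ([244.0, 170.7], 0.61)]
side bin [([346.4, 154.9], 0.6)]
side cradle [([169.8, 288.4], 0.8)]
side tube [([216.9, 360.6], 0.95), ([184.6, 266.2], 0.68)]
side short_tube [([151.3, 280.0], 0.55), ([238.7, 207.5], 0.51)]
side tube_cap [([214.9, 363.5], 0.81), ([185.8, 268.0], 0.64), ([345.8, 154.7], 0.31)]
side jar [([228.5, 158.9], 0.73)]
side flask [([188.3, 267.0], 0.61), ([164.1, 195.4], 0.6), ([245.2, 196.2], 0.5), ([346.2, 154.8], 0.22)]
```

View pics/top0.png

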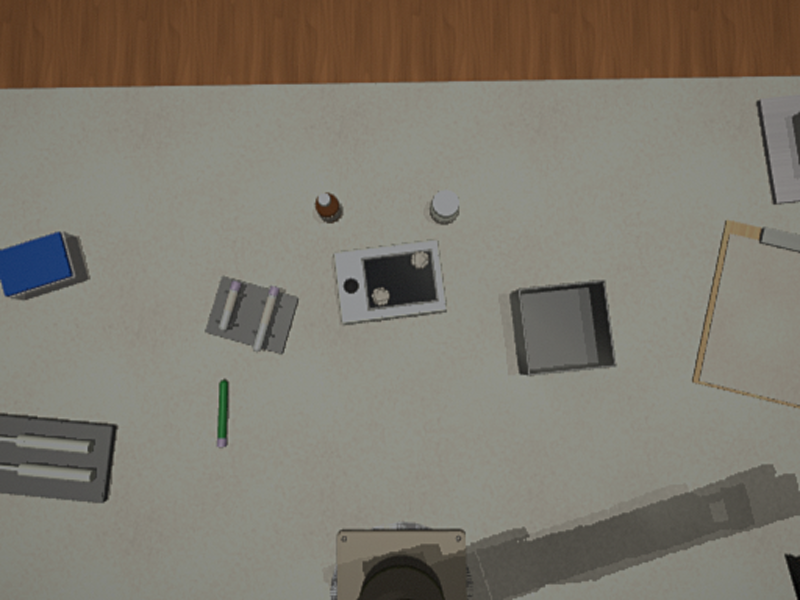

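View pics/side0.png

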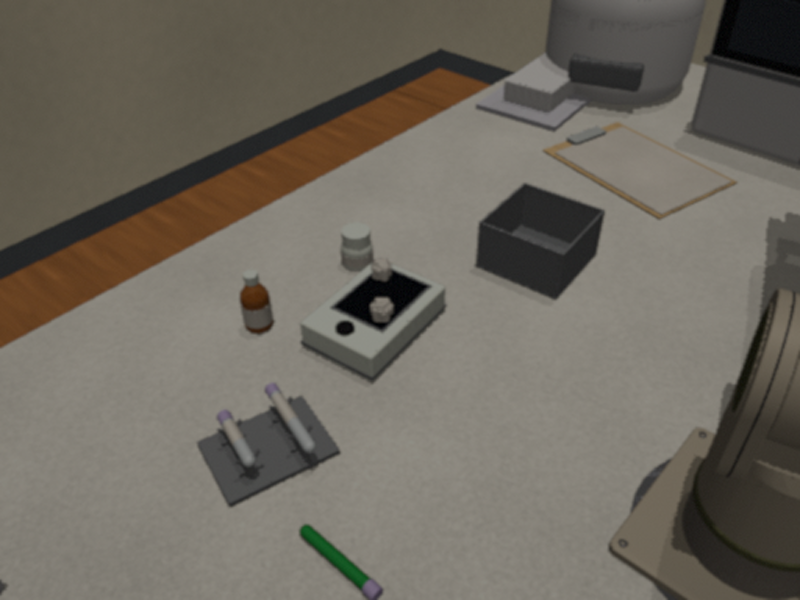

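```bash
python3 - <<'E'
import cv2,pickle
c=pickle.load(open('top0.pkl','rb'))['frame'][:,:,::-1]
d=pickle.load(open('side0.pkl','rb'))['frame'][:,:,::-1]
cv2.imwrite('pics/tc.png',cv2.resize(c[110:290,110:350],(800,600),interpolation=cv2.INTER_CUBIC))
cv2.imwrite('pics/sc.png',cv2.resize(d[130:370,100:420],(800,600),interpolation=cv2.INTER_CUBIC))
E
```

```text
(no output)
```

View pics/tc.png

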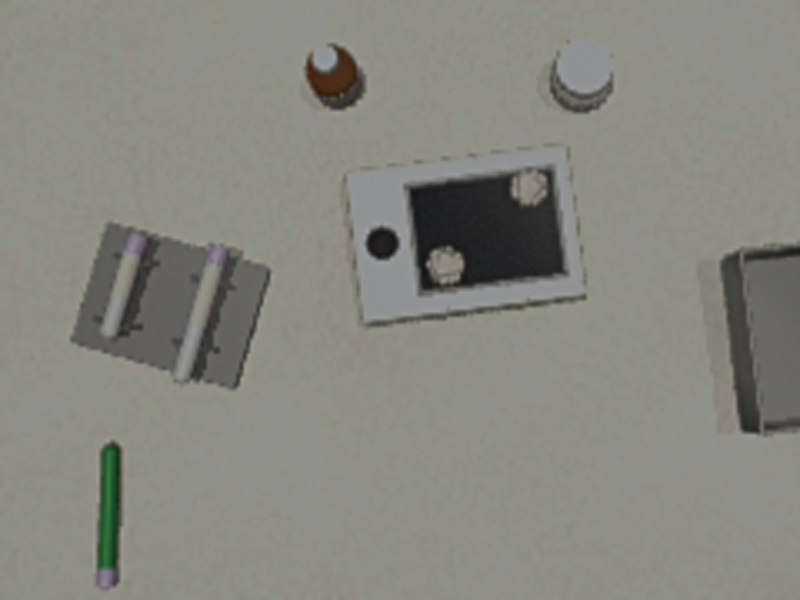

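View pics/sc.png

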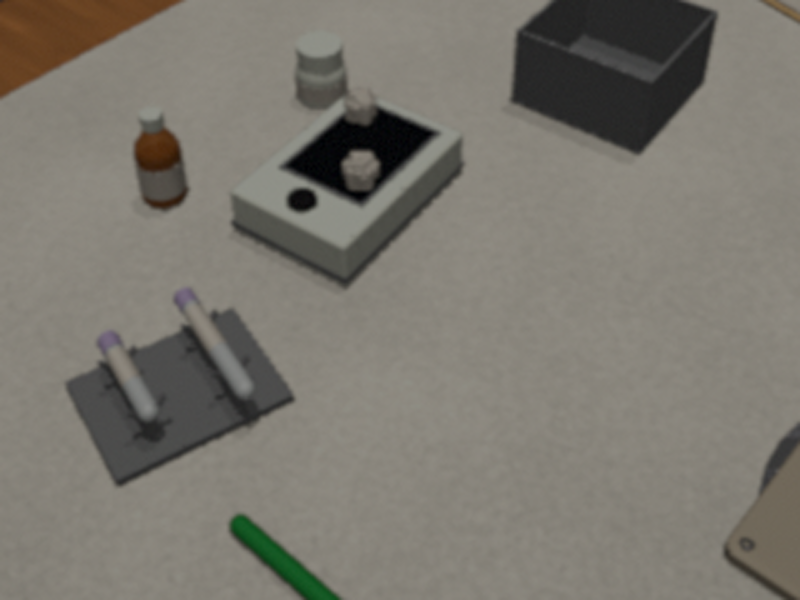

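The long tube is the one in the right-hand lane of the top crop (cap at crop 216,248, round end at 182,380). The short one is at (135,240)–(110,332), and the green look-alike at (108,440–585) is not meant. The wads are at crop (529,187), away from the button, and (446,265), near it. The button is at (381,243), towards +y in the world.

```bash
cat > h.py <<'E'
import numpy as np,cv2,pickle
def load(n): return pickle.load(open(n+'.pkl','rb'))
def ray(c,p):
    T=np.array(c['camera_from_world']);K=np.array(c['intrinsics'])
    d=T[:3,:3].T@np.linalg.solve(K,[p[0],p[1],1.]);o=-T[:3,:3].T@T[:3,3];return o,d
def atz(c,p,z):
    o,d=ray(c,p);return o+d*(z-o[2])/d[2]
def tri(pairs):
    A=np.zeros((3,3));b=np.zeros(3)
    for c,p in pairs:
        o,d=ray(c,p);d=d/np.linalg.norm(d);M=np.eye(3)-np.outer(d,d);A+=M;b+=M@o
    return np.linalg.solve(A,b)
def proj(c,P):
    T=np.array(c['camera_from_world']);K=np.array(c['intrinsics']);q=K@(T[:3,:3]@P+T[:3,3]);return q[:2]/q[2]
E
python3 - <<'E'
from h import *
t=load('top0');s=load('side0');np.set_printoptions(precision=4,suppress=True)
tc=lambda x,y:(110+x*.3-.35,110+y*.3-.35)
sc=lambda x,y:(100+x*.4-.3,130+y*.4-.3)
R=[atz(t,tc(*p),.05) for p in[(346,174),(568,148),(586,296),(366,325)]]
print('reader',np.mean(R,0)); 
G=[atz(t,tc(*p),.05) for p in[(406,186),(553,167),(568,273),(421,294)]]
print('glass',np.mean(G,0)); ax=(G[0]+G[3]-G[1]-G[2]);print('yaxis ang',np.degrees(np.arctan2(ax[1],ax[0])))
ax=(R[0]+R[3]-R[1]-R[2]);print('reader yaxis ang',np.degrees(np.arctan2(ax[1],ax[0])),np.linalg.norm(ax)/2)
print('button',atz(t,tc(381,243),.056))
for a,b in[((529,187),(361,105)),((446,265),(361,170))]:
    print('wad',atz(t,tc(*a),.065),tri([(t,tc(*a)),(s,sc(*b))]))
for n,a,b,a2,b2 in [('long',(218,245),(183,295),(182,380),(243,388)),('short',(137,234),(108,341),(111,333),(149,413))]:
    A=tri([(t,tc(*a)),(s,sc(*b))]);B=tri([(t,tc(*a2)),(s,sc(*b2))]);A2=atz(t,tc(*a),.041);B2=atz(t,tc(*a2),.041)
    d=A2-B2;print(n,A,B,A2,B2,np.linalg.norm(d),np.degrees(np.arctan2(d[1],d[0])))
C=[atz(t,tc(*p),.01) for p in[(109,223),(269,267),(238,388),(72,342)]]
print('cradle',np.mean(C,0));d=C[0]-C[3]+C[1]-C[2];print(np.degrees(np.arctan2(d[1],d[0])))
B=[atz(t,np.array(p)*.64,.09) for p in[(511,292),(605,282),(615,366),(522,375)]]
print('bin',np.mean(B,0),B)
print('jar',atz(t,tc(583,68),.065),'flask',atz(t,tc(322,58),.1))
E
```

```text
reader [0.559  0.0139 0.05  ]
glass [ 0.5635 -0.0034  0.05  ]
yaxis ang 97.17633764182234
reader yaxis ang 96.51691995526615 0.1869950802416269
button [0.5527 0.0852 0.056 ]
wad [ 0.5971 -0.0387  0.065 ] [ 0.5975 -0.0386  0.0636]
wad [0.5328 0.0306 0.065 ] [0.533  0.0308 0.0635]
long [0.5536 0.2245 0.0425] [0.4421 0.256  0.0442] [0.5541 0.2251 0.041 ] [0.4401 0.2548 0.041 ] 0.11785673676915664 -14.578425101595506
short [0.564  0.2944 0.0385] [0.4814 0.3169 0.0399] [0.5643 0.2943 0.041 ] [0.4803 0.3154 0.041 ] 0.0866342968022924 -14.105233829496347
cradle [0.5058 0.2717 0.01  ]
-15.391950909416956
bin [ 0.4706 -0.2822  0.09  ] [array([ 0.5342, -0.1949,  0.09  ]), array([ 0.5498, -0.356 ,  0.09  ]), array([ 0.4062, -0.3678,  0.09  ]), array([ 0.3923, -0.2102,  0.09  ])]
jar [ 0.6969 -0.085   0.065 ] flask [0.6993 0.1288 0.1   ]
```

```bash
cat > go.py <<'E'
import sys,numpy as np
from scipy.spatial.transform import Rotation as R
from bench import read_state
s=read_state();p=np.array(s['ee_pos']);q=R.from_quat(s['eef_rot'])
np.set_printoptions(precision=4,suppress=True)
print('t',round(s['time'],2),'pos',p,'psi',np.degrees(np.arctan2(*q.as_matrix()[[1,0],0])).round(2),'w',s['width'],'F',np.array(s['ft_force']),'j7',s['joint_positions'][6])
a=[float(v) for v in sys.argv[1:]]
for i in range(0,len(a),4):
    x,y,z,ps=a[i:i+4];ps=np.radians(ps)
    T=R.from_matrix(np.array([[np.cos(ps),np.sin(ps),0],[np.sin(ps),-np.cos(ps),0],[0,0,-1]]).T)
    print('cm',q.inv().apply(np.array([x,y,z])-p)*100,'rot',(q.inv()*T).as_rotvec())
E
python3 go.py .597 -.039 .13 96.8
```

```text
t 1.1 pos [ 0.14   -0.6092  0.2226] psi 12.94 w 0.08712104865808043 F [-0.0631 -0.6448 -0.7818] j7 -0.08851088253961158
cm [ 57.3087 -45.336    9.2548] rot [ 0.0001  0.0001 -1.4637]
```

>>> play_rows(moves=[[[57.3, -45.3, 6], [0, 0, -1.464], 6], [[57.3, -45.3, 6], [0, 0, -1.464], 6], [[57.3, -45.3, 6], [0, 0, -1.464], 6], [[57.3, -45.3, 6], [0, 0, -1.464], 6], [[57.3, -45.3, 6], [0, 0, -1.464], 6], [[57.3, -45.3, 6], [0, 0, -1.464], 6], [[57.3, -45.3, 6], [0, 0, -1.464], 6], [[57.3, -45.3, 6], [0, 0, -1.464], 6]], grip_force=12)

```text
time: 2.1
ee_pos: [0.4528, -0.2189, 0.1819]
eef_rot: [0.662, 0.75, -0.0, 0.001]
ft_force: [0.7, -1.0, 0.3]
width: 0.0601
```

```bash
python3 go.py .597 -.039 .13 96.8
```

```text
t 2.1 pos [ 0.4528 -0.2189  0.1819] psi 97.11 w 0.06010290208282586 F [ 0.6848 -1.0263  0.3318] j7 0.4255207894079599
cm [16.071  16.5339  5.1803] rot [0.0007 0.001  0.0055]
```

>>> play_rows(moves=[[[16.1, 16.5, 5.2], [0, 0, 0], 6], [[16.1, 16.5, 5.2], [0, 0, 0], 6], [[16.1, 16.5, 5.2], [0, 0, 0], 6], [[16.1, 16.5, 5.2], [0, 0, 0], 6], [[16.1, 16.5, 5.2], [0, 0, 0], 6], [[16.1, 16.5, 5.2], [0, 0, 0], 6]])

```text
time: 2.85
ee_pos: [0.5963, -0.0415, 0.1295]
eef_rot: [0.664, 0.748, -0.0, -0.0]
ft_force: [0.0, -0.8, 0.6]
width: 0.0599
```

```bash
python3 go.py .597 -.039 .055 96.8
```

```text
t 2.85 pos [ 0.5963 -0.0415  0.1295] psi 96.8 w 0.05992147414827735 F [ 0.0312 -0.8154  0.643 ] j7 -0.08050738162115437
cm [0.2472 0.1023 7.4493] rot [-0.0005  0.0004  0.0001]
```

>>> play_rows(moves=[[[0.2, 0.1, 3], [0, 0, 0], 6], [[0.2, 0.1, 6], [0, 0, 0], 6], [[0.2, 0.1, 7.4], [0, 0, 0], 6], [[0.2, 0.1, 7.4], [0, 0, 0], 6], [[0.2, 0.1, 7.4], [0, 0, 0], 2], [[0.2, 0.1, 7.4], [0, 0, 0], 2], [[0.2, 0.1, 7.4], [0, 0, 0], 2], [[0.2, 0.1, 7.4], [0, 0, 0], 2]])

```text
time: 3.85
ee_pos: [0.5975, -0.0389, 0.0561]
eef_rot: [0.664, 0.748, 0.0, 0.0]
ft_force: [-0.7, 0.2, 3.2]
width: 0.0331
```

```bash
python3 go.py .597 -.039 .18 96.8 .471 -.262 .16 96.8
```

```text
t 3.85 pos [ 0.5975 -0.0389  0.0561] psi 96.82 w 0.03305115657550432 F [-0.6831  0.2357  3.2234] j7 -0.12535390933445925
cm [ -0.0085  -0.0399 -12.3906] rot [0.0006 0.0004 0.0003]
cm [-20.6539 -15.1997 -10.3919] rot [0.0006 0.0004 0.0003]
```

>>> play_rows(moves=[[[0, 0, 0], [0, 0, 0], 2], [[0, 0, -5], [0, 0, 0], 2], [[0, 0, -10], [0, 0, 0], 2], [[-5, -3.7, -10.4], [0, 0, 0], 2], [[-10, -7.4, -10.4], [0, 0, 0], 2], [[-15, -11, -10.4], [0, 0, 0], 2], [[-20.7, -15.2, -10.4], [0, 0, 0], 2], [[-20.7, -15.2, -10.4], [0, 0, 0], 2]])

```text
time: 4.85
ee_pos: [0.4679, -0.2672, 0.1593]
eef_rot: [0.667, 0.745, -0.001, -0.0]
ft_force: [0.3, 1.7, -0.3]
width: 0.033
```

```bash
python3 go.py .471 -.262 .085 96.8; python3 - <<'E'
from bench import *
import cv2
c=camera('side');f=c['frame'][100:290,200:453,::-1]
cv2.imwrite('pics/s1.png',cv2.resize(f,(800,600),interpolation=cv2.INTER_CUBIC))
E
```

```text
t 4.85 pos [ 0.4679 -0.2672  0.1593] psi 96.39 w 0.03302793274786431 F [ 0.33    1.6923 -0.3101] j7 0.4384984932891037
cm [0.4956 0.3776 7.4298] rot [-0.0016  0.0013 -0.0072]
```

View pics/s1.png

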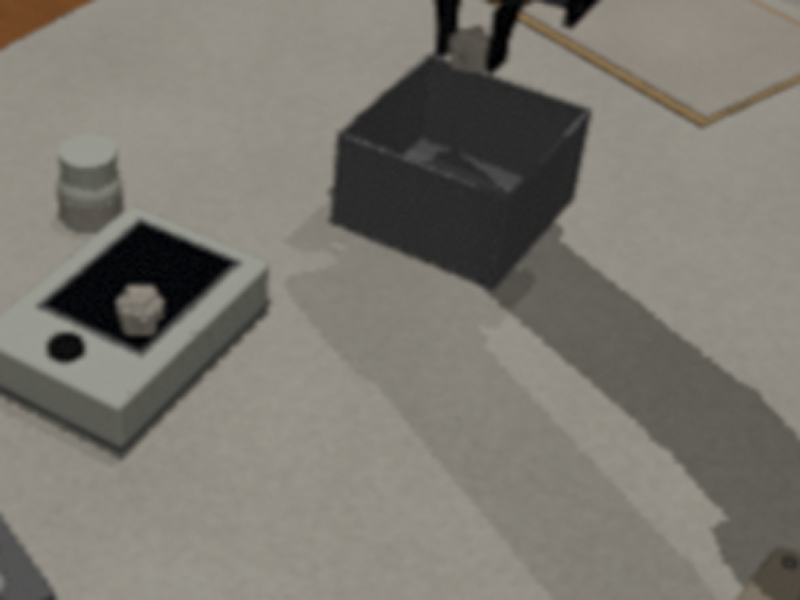

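The wad (crop 468,48) is held between the fingers above the bin, and the second wad (140,308) is still on the glass. I'll lower and release.

>>> play_rows(moves=[[[0.5, 0.4, 5], [0, 0, 0], 2], [[0.5, 0.4, 8], [0, 0, 0], 2], [[0.5, 0.4, 8], [0, 0, 0], 2], [[0.5, 0.4, 8], [0, 0, 0], 5], [[0.5, 0.4, 8], [0, 0, 0], 5], [[0.5, 0.4, 8], [0, 0, 0], 5], [[0.5, 0.4, 2], [0, 0, 0], 6], [[0.5, 0.4, -4], [0, 0, 0], 6]])

```text
time: 5.9
ee_pos: [0.4739, -0.2568, 0.2014]
eef_rot: [0.664, 0.748, 0.0, -0.0]
ft_force: [1.1, -1.4, -0.1]
width: 0.0584
```

```bash
python3 go.py .533 .031 .13 96.8 ; python3 - <<'E'
from bench import *
import cv2
c=camera('side');f=c['frame'][100:290,200:453,::-1]
cv2.imwrite('pics/s2.png',cv2.resize(f,(800,600),interpolation=cv2.INTER_CUBIC))
E
```

```text
t 5.9 pos [ 0.4739 -0.2568  0.2014] psi 96.82 w 0.058377246057456485 F [ 1.1007 -1.4121 -0.136 ] j7 0.4410288687462908
cm [27.8702  9.2848  7.1494] rot [-0.0002 -0.0004  0.0004]
```

View pics/s2.png

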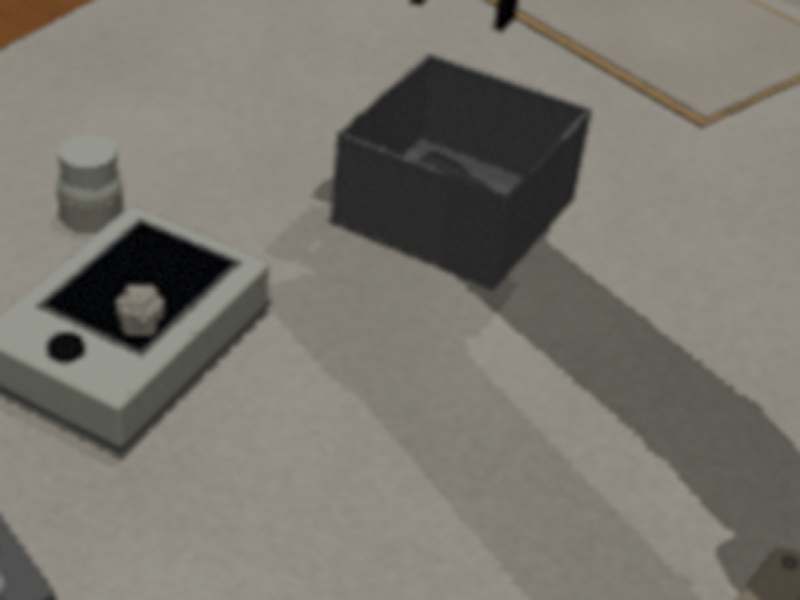

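The fingers are empty, and the near wall hides the ball inside the bin. I'll check it from the top camera once the arm has moved away.

>>> play_rows(moves=[[[27.9, 9.3, 6], [0, 0, 0], 6], [[27.9, 9.3, 7.1], [0, 0, 0], 6], [[27.9, 9.3, 7.1], [0, 0, 0], 6], [[27.9, 9.3, 7.1], [0, 0, 0], 6], [[27.9, 9.3, 7.1], [0, 0, 0], 6], [[27.9, 9.3, 7.1], [0, 0, 0], 6], [[27.9, 9.3, 7.1], [0, 0, 0], 6], [[27.9, 9.3, 7.1], [0, 0, 0], 6]])

```text
time: 6.95
ee_pos: [0.5337, 0.0294, 0.129]
eef_rot: [0.665, 0.747, -0.0, 0.001]
ft_force: [0.4, -0.2, 0.4]
width: 0.0601
```

```bash
python3 go.py .533 .031 .055 96.8 ; python3 - <<'E'
from bench import *
import cv2
c=camera('top');f=c['frame'][110:290,170:410,::-1]
cv2.imwrite('pics/t2.png',cv2.resize(f,(800,600),interpolation=cv2.INTER_CUBIC))
E
```

```text
t 6.95 pos [0.5337 0.0294 0.129 ] psi 96.68 w 0.0601119504185942 F [ 0.4332 -0.2334  0.3689] j7 -0.19484722949499783
cm [ 0.1787 -0.0557  7.3952] rot [ 0.0005  0.0009 -0.0021]
```

View pics/t2.png

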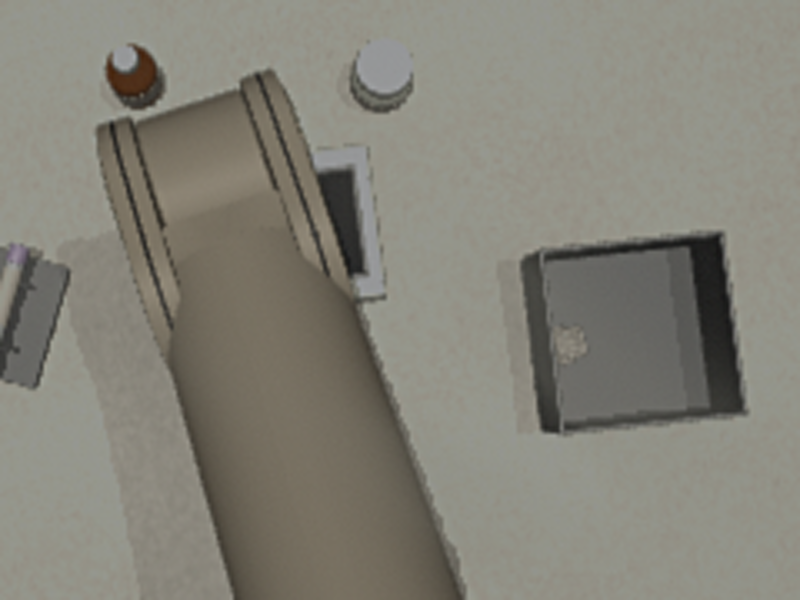

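The first ball is in the bin at crop (570,343), so I'll take the second.

>>> play_rows(moves=[[[0.2, -0.1, 3], [0, 0, 0], 6], [[0.2, -0.1, 6], [0, 0, 0], 6], [[0.2, -0.1, 7.4], [0, 0, 0], 6], [[0.2, -0.1, 7.4], [0, 0, 0], 6], [[0.2, -0.1, 7.4], [0, 0, 0], 2], [[0.2, -0.1, 7.4], [0, 0, 0], 2], [[0.2, -0.1, 7.4], [0, 0, 0], 2], [[0.2, -0.1, 7.4], [0, 0, 0], 2]])

```text
time: 8.0
ee_pos: [0.5325, 0.0329, 0.0551]
eef_rot: [0.664, 0.748, 0.0, 0.0]
ft_force: [-0.2, -0.6, 3.4]
width: 0.0337
```

```bash
python3 go.py .533 .031 .18 96.8 .471 -.29 .16 96.8
```

```text
t 8.0 pos [0.5325 0.0329 0.0551] psi 96.82 w 0.03374477159009125 F [-0.1851 -0.556   3.3619] j7 -0.25965215309546286
cm [ -0.1994   0.0371 -12.4899] rot [0.0005 0.0004 0.0003]
cm [-31.3354  -9.9314 -10.4831] rot [0.0005 0.0004 0.0003]
```

>>> play_rows(moves=[[[0, 0, 0], [0, 0, 0], 2], [[0, 0, -5], [0, 0, 0], 2], [[0, 0, -10], [0, 0, 0], 2], [[-6, -1.9, -10.5], [0, 0, 0], 2], [[-12, -3.8, -10.5], [0, 0, 0], 2], [[-18, -5.7, -10.5], [0, 0, 0], 2], [[-24, -7.6, -10.5], [0, 0, 0], 2], [[-31.3, -9.9, -10.5], [0, 0, 0], 2]])

```text
time: 9.0
ee_pos: [0.4734, -0.2759, 0.1597]
eef_rot: [0.664, 0.748, -0.0, 0.0]
ft_force: [0.9, -1.1, 0.4]
width: 0.0338
```

```bash
python3 go.py .471 -.29 .085 96.8
```

```text
t 9.0 pos [ 0.4734 -0.2759  0.1597] psi 96.82 w 0.03375763119702472 F [ 0.8801 -1.0758  0.3733] j7 0.4462924026404787
cm [-1.3697 -0.4063  7.4739] rot [0.0003 0.0005 0.0004]
```

>>> play_rows(moves=[[[-0.9, -0.3, 0], [0, 0, 0], 2], [[-0.9, -0.3, 5], [0, 0, 0], 2], [[-0.9, -0.3, 8], [0, 0, 0], 2], [[-0.9, -0.3, 8], [0, 0, 0], 2], [[-0.9, -0.3, 8], [0, 0, 0], 5], [[-0.9, -0.3, 8], [0, 0, 0], 5], [[-0.9, -0.3, 3], [0, 0, 0], 5], [[-0.9, -0.3, -3], [0, 0, 0], 5]])

```text
time: 10.0
ee_pos: [0.4719, -0.2829, 0.1914]
eef_rot: [0.664, 0.748, 0.0, -0.0]
ft_force: [1.6, -0.3, 0.4]
width: 0.0494
```

```bash
python3 go.py .48 .0 .22 60 .4975 .2393 .18 -14.8
```

```text
t 10.0 pos [ 0.4719 -0.2829  0.1914] psi 96.83 w 0.04937957039862314 F [ 1.5523 -0.292   0.4318] j7 0.4713232761592191
cm [27.9908  4.1729 -2.8527] rot [-0.0004 -0.0003  0.6428]
cm [51.541   8.7586  1.1558] rot [-0.0006  0.      1.9484]
```

>>> play_rows(moves=[[[51.5, 8.8, 1.2], [0, 0, 1.948], 4], [[51.5, 8.8, 1.2], [0, 0, 1.948], 4], [[51.5, 8.8, 1.2], [0, 0, 1.948], 4], [[51.5, 8.8, 1.2], [0, 0, 1.948], 4], [[51.5, 8.8, 1.2], [0, 0, 1.948], 4], [[51.5, 8.8, 1.2], [0, 0, 1.948], 4], [[51.5, 8.8, 1.2], [0, 0, 1.948], 4], [[51.5, 8.8, 1.2], [0, 0, 1.948], 4]])

```text
time: 11.0
ee_pos: [0.4963, 0.1594, 0.1808]
eef_rot: [0.984, 0.179, 0.001, 0.0]
ft_force: [0.9, -0.5, 0.7]
width: 0.04
```

```bash
python3 go.py .4975 .2393 .12 -14.8; python3 - <<'E'
from bench import *
import cv2
c=camera('top');f=c['frame'][110:290,170:410,::-1]
cv2.imwrite('pics/t3.png',cv2.resize(f,(800,600),interpolation=cv2.INTER_CUBIC))
E
```

```text
t 11.0 pos [0.4963 0.1594 0.1808] psi 20.59 w 0.03996674925008973 F [ 0.8515 -0.5002  0.7013] j7 -1.737772671794187
cm [ 2.9144 -7.4458  6.0744] rot [ 0.0007 -0.0022  0.6176]
```

View pics/t3.png

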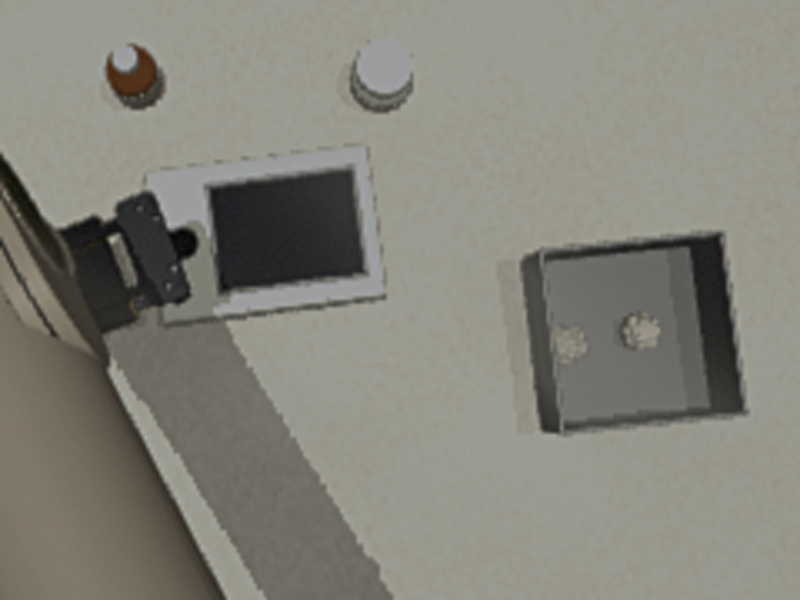

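Both balls lie in the bin at (570,343) and (640,330), and the glass is clear. Next I'll move above the tube, watching joint 7.

>>> play_rows(moves=[[[2.9, -7.4, 3], [0, 0, 0.3], 4], [[2.9, -7.4, 6], [0, 0, 0.3], 4], [[2.9, -7.4, 6], [0, 0, 0.45], 4], [[2.9, -7.4, 6], [0, 0, 0.617], 4], [[2.9, -7.4, 6], [0, 0, 0.617], 4], [[2.9, -7.4, 6], [0, 0, 0.617], 4]])

```text
time: 11.8
ee_pos: [0.4969, 0.2372, 0.1201]
eef_rot: [0.992, -0.124, 0.0, 0.0]
ft_force: [0.1, 0.2, -0.1]
width: 0.0398
```

```bash
python3 go.py .4975 .2393 .024 -14.8; python3 - <<'E'
from bench import *
import cv2
print(read_state()['joint_positions'])
for n in['side','top']:
    c=camera(n);f=c['frame'][:,:,::-1];f=f[190:355,100:320] if n=='side' else f[150:270,90:250]
    cv2.imwrite(f'pics/{n}4.png',cv2.resize(f,(800,600),interpolation=cv2.INTER_CUBIC))
E
```

```text
t 11.8 pos [0.4969 0.2372 0.1201] psi -14.24 w 0.039780270691306754 F [ 0.1465  0.2344 -0.1379] j7 -2.5336909755593315
cm [-0.0004 -0.2207  9.6117] rot [-0.     -0.001   0.0097]
[ 0.09201295  0.3388934  -0.73055533  1.75534432  0.24736205  1.14068148
 -2.53369098]
```

View pics/side4.png

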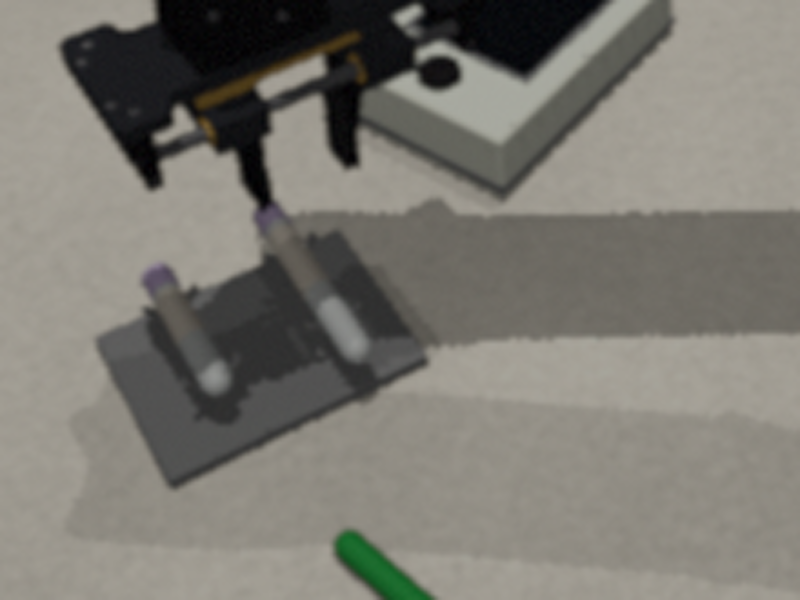

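The fingers straddle the long tube in the right-hand lane (label from about 265,215 to 345,345 in the crop). I'll descend in two stages to keep an eye on joint 7.

>>> play_rows(moves=[[[0, -0.1, 2.5], [0, 0, 0], 4], [[0, -0.2, 5], [0, 0, 0], 4], [[0, -0.2, 5], [0, 0, 0], 4]])

```text
time: 12.28
ee_pos: [0.496, 0.2384, 0.0682]
eef_rot: [0.992, -0.125, -0.001, 0.001]
ft_force: [-0.3, 0.5, 0.8]
width: 0.0398
```

```bash
python3 go.py .4975 .2393 .024 -14.8; python3 - <<'E'
from bench import *
print(read_state()['joint_positions'])
E
```

```text
t 12.28 pos [0.496  0.2384 0.0682] psi -14.37 w 0.03980952784049037 F [-0.3138  0.4939  0.8408] j7 -2.5656356123498005
cm [ 0.1336 -0.1301  4.4145] rot [0.0021 0.0025 0.0074]
[ 0.04212876  0.39707949 -0.67977722  1.79990057  0.28386601  1.04767558
 -2.56563561]
```

>>> play_rows(moves=[[[0.1, -0.1, 0], [0, 0, -0.03], 4], [[0.1, -0.1, 2.2], [0, 0, -0.03], 4], [[0.1, -0.1, 4.4], [0, 0, -0.03], 4], [[0.1, -0.1, 4.4], [0, 0, -0.03], 4]])

```text
time: 12.78
ee_pos: [0.498, 0.2396, 0.0254]
eef_rot: [0.994, -0.11, -0.001, 0.0]
ft_force: [-0.3, 0.2, 0.1]
width: 0.04
```

```bash
python3 go.py .4975 .2393 .024 -14.8; python3 - <<'E'
from bench import *
print(read_state()['joint_positions'])
import cv2
c=camera('side');f=c['frame'][:,:,::-1];f=f[190:355,100:320]
cv2.imwrite(f'pics/s5.png',cv2.resize(f,(800,600),interpolation=cv2.INTER_CUBIC))
E
```

```text
t 12.78 pos [0.498  0.2396 0.0254] psi -12.66 w 0.039987487718684926 F [-0.2503  0.243   0.1171] j7 -2.562373348904944
cm [-0.0442  0.0385  0.1375] rot [0.001  0.0009 0.0373]
[ 1.07819413e-03  4.52946364e-01 -6.35198614e-01  1.82589032e+00
  3.20555268e-01  9.68348831e-01 -2.56237335e+00]
```

View pics/s5.png

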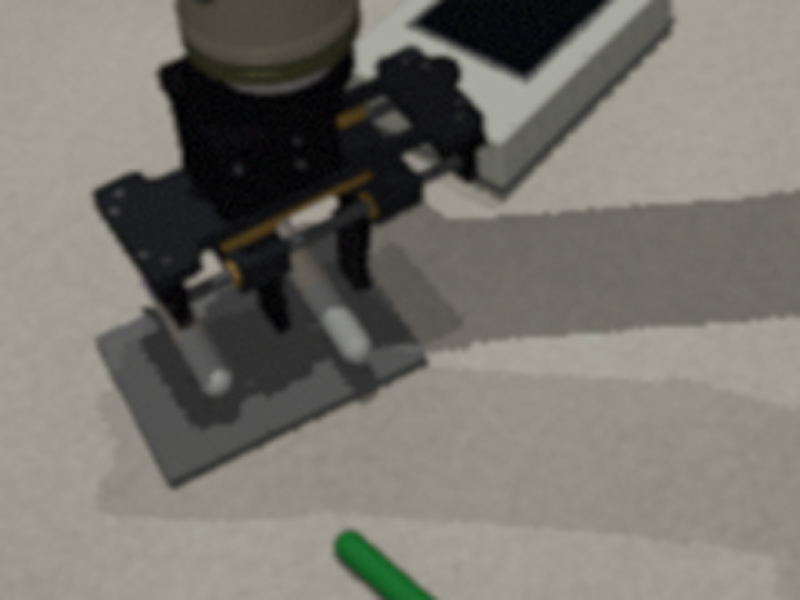

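The long tube lies between the fingers, so I'll close on it.

>>> play_rows(moves=[[[0, 0, 0.1], [0, 0, 0], 1], [[0, 0, 0.1], [0, 0, 0], 0.8], [[0, 0, 0.1], [0, 0, 0], 0.8], [[0, 0, 0.1], [0, 0, 0], 0.8], [[0, 0, 0.1], [0, 0, 0], 0.8]], grip_force=20)

```text
time: 13.45
ee_pos: [0.4987, 0.2402, 0.0251]
eef_rot: [0.994, -0.111, 0.0, -0.0]
ft_force: [0.1, 0.8, 5.9]
width: 0.0151
```

>>> play_rows(moves=[[[0, 0, -1], [0, 0, 0], 0.8], [[0, 0, -3], [0, 0, 0], 0.8], [[0, 0, -6], [0, 0, 0], 0.8], [[0, 0, -9], [0, 0, 0], 0.8], [[0, 0, -12], [0, 0, 0], 0.8], [[0, 0, -12], [0, 0, 0], 0.8]])

```text
time: 14.2
ee_pos: [0.4995, 0.2406, 0.1479]
eef_rot: [0.994, -0.111, 0.002, -0.001]
ft_force: [1.1, -0.5, -0.7]
width: 0.0154
```

```bash
python3 go.py .5635 -.0034 .16 96.8; python3 - <<'E'
from bench import *
import cv2
c=camera('side');f=c['frame'][:,:,::-1];f=f[160:340,100:340]
cv2.imwrite(f'pics/s6.png',cv2.resize(f,(800,600),interpolation=cv2.INTER_CUBIC))
E
```

```text
t 14.2 pos [0.4995 0.2406 0.1479] psi -12.72 w 0.015443932719839409 F [ 1.1198 -0.5076 -0.7374] j7 -2.4799108819589204
cm [11.6211 22.391  -1.2086] rot [ 0.0025 -0.0049 -1.9115]
```

View pics/s6.png

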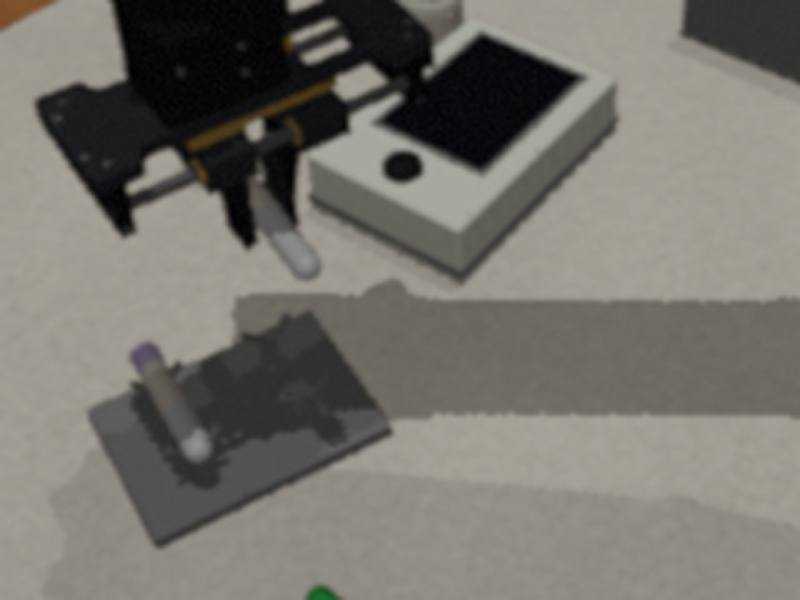

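The long tube is held clear of the cradle and the short tube is undisturbed. I'll swing it over the glass, limiting the turn rate.

>>> play_rows(moves=[[[1.5, 2.8, -1.2], [0, 0, -0.17], 0.8], [[3, 5.6, -1.2], [0, 0, -0.34], 0.8], [[4.5, 8.4, -1.2], [0, 0, -0.51], 0.8], [[6, 11.2, -1.2], [0, 0, -0.68], 0.8], [[7.5, 14, -1.2], [0, 0, -0.85], 0.8], [[8.6, 16.8, -1.2], [0, 0, -1.02], 0.8], [[9.7, 19.6, -1.2], [0, 0, -1.19], 0.8], [[11, 22.4, -1.2], [0, 0, -1.36], 0.8]])

```text
time: 15.25
ee_pos: [0.5556, -0.0039, 0.1558]
eef_rot: [0.841, 0.541, -0.001, -0.0]
ft_force: [-0.5, -0.2, -0.2]
width: 0.0154
```

```bash
python3 go.py .562 -.0036 .115 97
```

```text
t 15.25 pos [ 0.5556 -0.0039  0.1558] psi 65.52 w 0.015372075277605757 F [-0.4523 -0.1635 -0.1539] j7 -0.6751830827317569
cm [0.3027 0.5787 4.0794] rot [-0.0017  0.0006 -0.5494]
```

>>> play_rows(moves=[[[0.3, 0.6, 0], [0, 0, -0.17], 0.8], [[0.3, 0.6, 1], [0, 0, -0.34], 0.8], [[0.3, 0.6, 2], [0, 0, -0.5], 0.8], [[0.3, 0.6, 3], [0, 0, -0.55], 0.8], [[0.3, 0.6, 4.1], [0, 0, -0.55], 0.8], [[0.3, 0.6, 4.1], [0, 0, -0.55], 0.8], [[0.3, 0.6, 4.1], [0, 0, -0.55], 0.8], [[0.3, 0.6, 4.1], [0, 0, -0.55], 0.8]])

```text
time: 16.25
ee_pos: [0.5632, -0.0026, 0.116]
eef_rot: [0.665, 0.747, -0.0, 0.0]
ft_force: [-0.2, 0.4, -0.4]
width: 0.0151
```

```bash
python3 go.py .562 -.0036 .115 97; python3 - <<'E'
from bench import *
import cv2
c=camera('side');f=c['frame'][:,:,::-1];f=f[100:325,110:410]
cv2.imwrite(f'pics/s7.png',cv2.resize(f,(800,600),interpolation=cv2.INTER_CUBIC))
import pickle
pickle.dump(c,open('side7.pkl','wb'))
c=camera('top');pickle.dump(c,open('top7.pkl','wb'));f=c['frame'][:,:,::-1];f=f[110:290,130:370]
cv2.imwrite(f'pics/t7.png',cv2.resize(f,(800,600),interpolation=cv2.INTER_CUBIC))
E
```

```text
t 16.25 pos [ 0.5632 -0.0026  0.116 ] psi 96.69 w 0.015117355999841129 F [-0.1886  0.3817 -0.4156] j7 -0.19382819641389107
cm [-0.0812 -0.126   0.0971] rot [ 0.0005  0.0005 -0.0054]
```

View pics/s7.png

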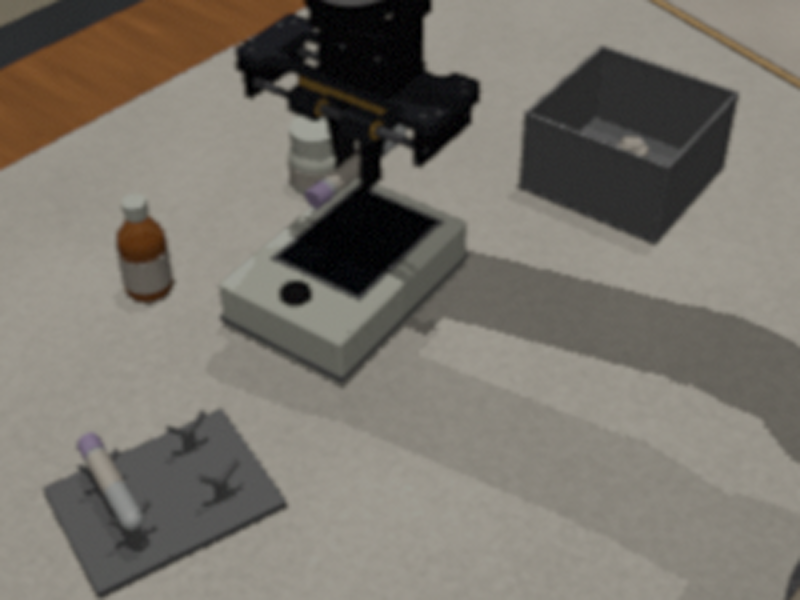

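View pics/t7.png

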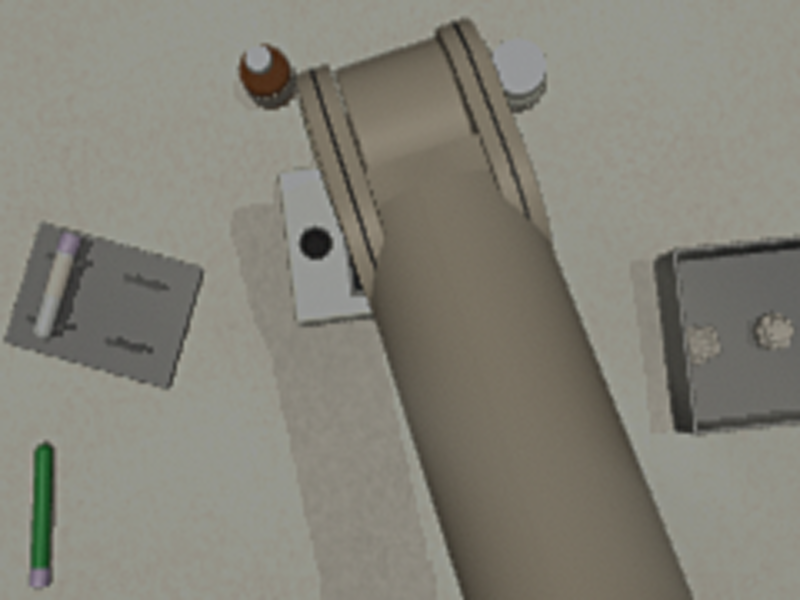

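The cap points towards the button. I'll check level and heading by projecting the expected tube into the side view.

```bash
python3 - <<'E'
from h import *
from bench import read_state
c=load('side7');f=c['frame'].copy()[:,:,::-1]
f=cv2.resize(f[155:205,210:277],(800,600),interpolation=cv2.INTER_CUBIC);k=np.array([800/67,12])
d=np.array([np.cos(np.radians(97)),np.sin(np.radians(97)),0]);o=np.array([.563,-.003,.132])
for x in(.06,.045,.03,.0):
    q=(proj(c,o+x*d)-[210,155]+.5)*k;print(x,q);cv2.circle(f,(int(q[0]),int(q[1])),6,(0,0,255),2)
for s in(-1,1):
  for e in (.06,):
    q=(proj(c,o+e*d+np.array([0,0,s*.009]))-[210,155]+.5)*k;cv2.circle(f,(int(q[0]),int(q[1])),6,(0,255,0),2)
cv2.imwrite('pics/s8.png',f);s=read_state();print(np.abs(s['joint_vel']).max())
E
```

```text
0.06 [212.7284161  243.21075177]
0.045 [263.41074656 200.48561357]
0.03 [313.1588404  158.54803561]
0.0 [409.9537738   76.95003352]
0.0018716711790217712
```

View pics/s8.png

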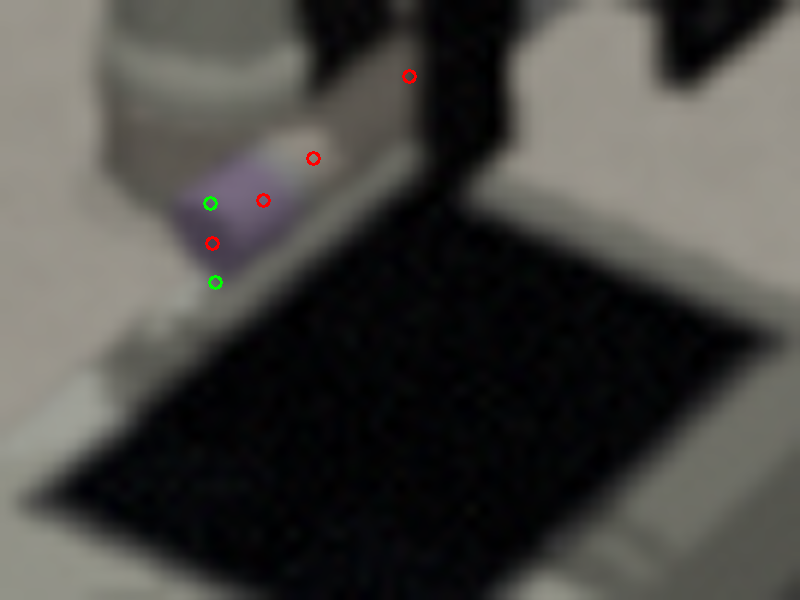

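The projected axis follows the tube to within about 1 px (about 2 mm), so it is level and lengthwise, and the arm is still. I'll hand in.

```bash
python3 -c "
from bench import *
print(close_job())"
```

```text
the job is handed in; nothing more can be done
None
```

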